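# Lock the carving turntable with its bolt

## Task

Lock the carving turntable so that the birch slice on it can be carved: push the turntable round by its upright pins until the slot in the metal plate lines up with the lock bolt, then push the bolt's red knob until the bolt is fully home in the slot. Only push with the fingertips, gently and never gripping anything; leave the birch slice lying between its dowels and leave the things round about where they are.

Things in the scene. Friction and masses are not known exactly. Their poses are not given: they have to be found in the camera images.
- carving_stand: Plywood base of the carving turntable, 310x200x18 mm, screwed to the bench. Origin on the bench under the turntable's axis, z up. The lock bolt lies on its -x side, along its x axis, and is pushed towards +x, towards the turntable's axis. On that side the board ends 197 mm from the axis.
- plate_axis (a point): Centre of the turntable, on its vertical axis, 46 mm above the bench: the height of the metal plate's top face. The plate is aluminium, 115 mm in radius, 14 mm thick. On it lies a plywood disc of 78 mm radius, 8 mm thick, with four dowels, 10 mm thick and 14 mm high, 65 mm from the axis, that hem in the birch slice with 3 to 7 mm of play.
- index_plate (a joint): Turning of the turntable about its vertical axis, rad, counter-clockwise seen from above positive, endless (no stops). 0 or any whole turn (6.283) = the slot faces the lock bolt exactly. It turns stiffly (about 0.1 N m: 1 to 2 N at a pin), does not coast and stays where it is left.
- slot_mouth (a point): Middle of the slot's mouth, at the plate's rim and top face. With the slot lined up it lies on the stand's -x axis. The slot runs from the rim towards the axis, between two red lines: 18 mm wide, 33 mm deep, open at the rim, with rounded lips. The bolt's round nose finds its way in when the slot is within about 3 mm at the rim (0.025 rad).
- pin_a (a point): One of the four upright black turning pins on the plate, by which it is pushed round: 16 mm thick, 42 mm high (to 88 mm above the bench), 97 mm from the axis, 90 degrees apart. The point is on the pin's axis, 71 mm above the bench. With the slot lined up, pin a stands at (+69, +69) mm in the stand's x, y axes.
- pin_b (a point): Second turning pin, at (-69, +69) mm in the stand's axes when the slot is lined up; size and point as for pin a.
- pin_c (a point): Third turning pin, at (-69, -69) mm in the stand's axes when the slot is lined up; size and point as for pin a.
- pin_d (a point): Fourth turning pin, at (+69, -69) mm in the stand's axes when the slot is lined up; size and point as for pin a.
- lock_bolt (a joint): Travel of the lock bolt, m: 0 = drawn back, 0.036 = fully home, at its stop. A steel bar 14 mm wide, 12 mm high, its middle 39 mm above the bench, in a dark steel guide 54 mm high, 130 to 164 mm from the axis. The round nose is 7 mm off the plate's rim at 0 and 29 mm into the slot at 0.036; elsewhere the rim stops it. Slides stiffly (about 3 N), stays where left.
- knob_face (a point): Middle of the flat rear face of the bolt's red push knob, 42 mm above the bench; the knob is 36 mm across, 16 mm thick. The face looks to the stand's -x and is pushed towards +x. It is 218 mm from the turntable's axis with the bolt drawn back, 182 mm when home. The bench behind it is free.
- slice_mid (a point): Centre, half-way up, of the birch log slice, the work: about 108 mm across, 26 mm thick, with bark, lying loose on the plywood disc between the dowels (underside 54 mm, top 80 mm above the bench).
- whetstone: Bystander: dark grey whetstone in a wooden tray, 60x150x30 mm. Origin at the middle of its underside.
- oil_jar: Bystander: jar of oil with a dark lid, 60 mm wide, 88 mm high. Origin at the middle of its underside.
- pencil: Bystander: yellow carpenter pencil stub, 7x74 mm, 6 mm high. Origin at the middle of its underside.
- offcut: Bystander: light brown splinter of wood, 30x118x17 mm. Origin at the middle of its underside.
- blue_tin: Bystander: small oval blue tin, 54x74x27 mm. Origin at the middle of its underside.

How it is judged:
By the outcome, as a careful person would: the job done as asked, in the order asked, and still so for the second after the job is handed in, with the robot touching nothing.
It also fails if it takes over 72 s, if anything falls off the work surface, if the arm or the gripper's body presses on something with over 40 N, if the wrist force passes 120 N, or if a joint passes its speed limit or range.

## Robot

A 7-joint arm with a two-finger parallel gripper is mounted at the origin on a cart in front of the work surface, level with it; the furniture and walls round the work are solid. World frame = base frame: x ahead of the robot, y to its left, z up, the work surface at z = 0. Lengths are in mm, angles in rad, forces in N, time in s.
With the tool pointing down it reaches from about 425 to 950 mm from the base axis. Payload 4.7 kg.
Tool frame: the origin (TCP) lies on the centre line of the jaws, within the pads' length; the fingertips stand 8 mm ahead of it and the grasp point (between the pads) lies 11 mm behind it (env.tip_reach is the distance from the TCP to the fingertips, in mm); z points along the fingers, y is the line along which they close (so a half turn about z gives the same grasp; the last joint's range is limited). The gripper opens to 87 mm and grips with 3 to 60 N. Pads are 19 mm wide; open, the fingers measure 117 mm over their backs; the gripper's body (75 mm by 190 mm) begins 51 mm behind the grasp point.
Start: joints at [-1.254, 0.469, -0.049, 1.532, 0.024, 1.141, -0.082], TCP at [228.751, 635.076, 230.573] pointing down, gripper open.
Joint ranges: [-2.59, 2.59], [-0.33, 1.99], [-1.39, 1.29], [0.1, 2.45], [-1.04, 4.18], [0.21, 1.99], [-2.66, 2.66]. Speed limits (rad/s): [2.57, 2.57, 3.14, 3.14, 3.14, 3.14, 3.14].

## Interface

Orientations are given as a 3x3 rotation matrix whose columns are the frame's x, y, z axes.
In Python, from workcell import env gives the robot as it stands.
- The arm moves only by the shell command python3 -m creep 'ROWS'. ROWS is JSON, a list of rows, each a list of 5 numbers: the shift along the tool's x, y, z in m, then the turn about the tool's z in rad, then the opening, from 0 (shut) to 1 (fully open). A call has 1 to 10 rows; each row shifts and turns the commanded pose from where the row before left it, along the tool's axes as they then stand; what a row does not reach is not made up. A row lasts 1/12 s, in which the tool goes at most 41.7 mm and 7.16 degrees, less where a joint would pass 70% of its speed; a pose out of reach is approached as far as the arm can. A call with a gripper value outside its range is refused whole. The fingers move at their own pace and stop on an object; the grip force is fixed at half the most. Time passes only in rows, so rows that do not move let the fingers close. It gives the time, the measured TCP pose, the force, the opening and the grip force at its end, in the units of the state.
- env.state(): the state, without advancing time (a new reading comes with each control period).
- env.camera(name): name is "scene" or "top" or "wrist"; returns (picture, depth): 384x512x3 uint8, red, green, blue; 384x512 float32, mm along the optical axis (not along the pixel's ray), 0 where there is no reading.
- env.get_calibration(name): a dict with "K" (3x3 intrinsics, pixels), "dist" ([k1, k2, p1, p2, k3] as OpenCV has them; the pictures are not rectified), "rvec" (rotation vector, rad) and "tvec" (3), from world to camera coordinates, as OpenCV has them; the wrist camera has in their place "hand_eye" (4x4, takes a point from camera to tool coordinates, whose origin is the TCP and whose axes are the flange's). Camera axes: x right, y down, z forward; pixel columns grow to the right and rows downward; lengths in mm; the calibration is good to about 2 mm. A picture is of the moment at which its call begins: read the wrist's pose just before it. get_calibration takes no time and is no camera call.
- env.sign_off(): hands the job in; it is judged then, once.
Trained networks look in the newest picture that a camera, given by its name, has taken for a name from the list of things; names that differ only in an ending like _2 or _b are one class to them, and where a whole thing is asked for, a point or a joint stands for the part that bears it (a point fixed in the world has none). Each returns a list of dicts, best first, with "conf" (0 to 1); they miss things now and then, are a little off and sometimes report something else, mostly with a low value. They report only what shows in the picture. A call takes as long as a camera call.
- env.boxes_of(query, camera): "at" ([x, y, z] in mm, in world coordinates, good to about 4 mm: the middle of the surface that is visible of it).
- env.silhouettes(query, camera): "mask" (384x512 bool, what is visible of it).
- env.pinpoint(query, camera): "at" ([x, y, z] in mm, in world coordinates, good to about 4 mm: a listed point, or the origin of a listed thing).
The state is a dict: "time": time; "q": joint angles; "dq": joint speeds; "joint_efforts": joint torques, N m; "ee_pos": TCP position; "tcp_rot": TCP orientation; "wrist_force": force on the tool from outside, world axes, zero at the start; "ft_torque": the same for the moment, N m; "finger_gap": finger opening in mm; "grip_force": force on a finger pad.
Only numpy, scipy, OpenCV 4.12 (cv2) and the standard library are available. Lean on these libraries where they do the work, as an engineer would, in place of code of your own. Each camera call takes 0.05 s, during which the arm holds its last target. There are 200 camera calls.

## Working session

There is one attempt and no reset: what is moved stays moved. The work goes in short steps, Python scripts to look and compute and a shell command to move; the robot and the scene stay as the last step left them, time stands still between calls to the robot, and variables do not carry over. Pictures are saved under pics/ and viewed, at most 10 in all, crops included, and the job is handed in when it is done.

```bash
mkdir -p pics; python3 - <<'E'
from workcell import env
import cv2,numpy as np
ims=[]
for c in ("top","scene"):
    p,d=env.camera(c); cv2.imwrite(f"pics/{c}0.png",cv2.cvtColor(p,cv2.COLOR_RGB2BGR))
    for q in ("carving_stand","plate_axis","slot_mouth","pin_a","knob_face","slice_mid","whetstone","oil_jar","pencil","offcut","blue_tin"):
        print(c,q,[(np.round(r["at"]).astype(int).tolist(),round(r["conf"],2)) for r in env.pinpoint(q,c)[:5]])
s=env.state();print(s["time"],s["ee_pos"],np.round(s["tcp_rot"],3).tolist())
E
```

```text
top carving_stand [([590, -212, -3], 0.92)]
top plate_axis []
top slot_mouth [([513, -296, 49], 0.62)]
top pin_a [([582, -114, 69], 0.83), ([492, -219, 69], 0.82), ([594, -310, 73], 0.62), ([685, -208, 70], 0.6), ([363, -160, 1], 0.52)]
top knob_face [([492, -18, 38], 0.54)]
top slice_mid [([587, -216, 64], 0.82)]
top whetstone [([517, -462, -1], 0.87)]
top oil_jar [([636, -429, 3], 0.7), ([378, -251, 1], 0.46)]
top pencil [([381, -247, 0], 0.41)]
top offcut [([363, -159, 0], 0.68)]
top blue_tin [([558, 193, 0], 0.56)]
scene carving_stand [([592, -214, 0], 0.74)]
scene plate_axis []
scene slot_mouth []
scene pin_a [([598, -310, 73], 0.69), ([491, -218, 73], 0.67), ([583, -119, 71], 0.6), ([685, -204, 70], 0.57)]
scene knob_face [([490, -16, 41], 0.57), ([598, -309, 74], 0.4)]
scene slice_mid [([590, -211, 69], 0.94)]
scene whetstone [([513, -466, 3], 0.71)]
scene oil_jar [([640, -425, 1], 0.68), ([380, -250, -4], 0.17)]
scene pencil [([379, -248, 0], 0.57)]
scene offcut [([366, -151, -1], 0.83)]
scene blue_tin [([557, 187, -3], 0.73)]
1.2 [228.73261322 635.08125484 230.57250234] [[-0.941, 0.339, -0.0], [0.339, 0.941, 0.0], [0.0, 0.0, -1.0]]
```

View pics/top0.png

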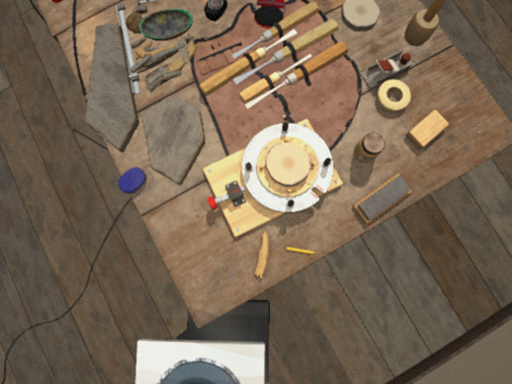

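View pics/scene0.png

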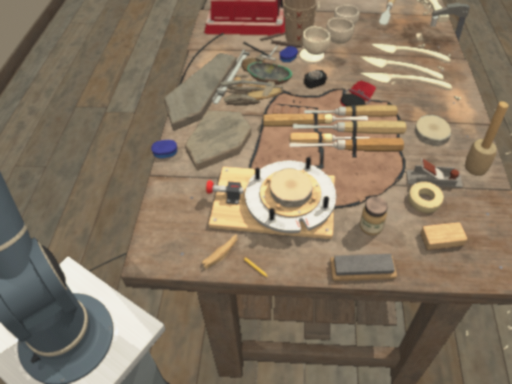

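The plate axis is about (588.5, -213). The knob in the top picture, at pixel (212, 203), gives a bolt direction of 116° at 218 mm, which matches the given distance. The slot at pixel (320, 190) sits at about 228°, so the plate needs about -112° (clockwise). I'll push the pin at 183.5° with the closed fingertips along tool +x, turning the tool with the arc.

```bash
cat > h.py <<'E'
from workcell import env
import numpy as np
AX=np.array([588.5,-213.])
def plan(wps, step=36, turn=0.11, p=None, yaw=None):
    """wps: (x,y,z,yaw of tool x in deg). Prints rows needed, in tool axes, from the present pose."""
    s=env.state(); R=s["tcp_rot"]
    p=np.array(s["ee_pos"]) if p is None else p
    yaw=np.arctan2(R[1,0],R[0,0]) if yaw is None else yaw
    for w in wps:
        t=np.array(w[:3]); yw=np.radians(w[3])
        d=t-p; a=-((yw-yaw+np.pi)%(2*np.pi)-np.pi)
        n=max(1,int(np.ceil(max(np.linalg.norm(d)/step,abs(a)/turn))))
        print("wp",w,"rows",n)
        for i in range(n):
            c,q=np.cos(yaw),np.sin(yaw)
            v=d/n
            print([round(k,4) for k in ((c*v[0]+q*v[1])/1e3,(q*v[0]-c*v[1])/1e3,-v[2]/1e3,a/n)])
            yaw-=a/n
        p=t; yaw=yw
def pol(r,deg): return AX+r*np.array([np.cos(np.radians(deg)),np.sin(np.radians(deg))])
E
python3 - <<'E'
from h import *
x,y=pol(98,204.5)
plan([(470,300,230,114),(x,y,180,114)],step=39)
E
```

```text
wp (470, 300, 230, 114) rows 11
[np.float64(-0.031), np.float64(-0.0212), np.float64(0.0001), np.float64(0.0733)]
[np.float64(-0.0324), np.float64(-0.0189), np.float64(0.0001), np.float64(0.0733)]
[np.float64(-0.0337), np.float64(-0.0165), np.float64(0.0001), np.float64(0.0733)]
[np.float64(-0.0348), np.float64(-0.014), np.float64(0.0001), np.float64(0.0733)]
[np.float64(-0.0358), np.float64(-0.0114), np.float64(0.0001), np.float64(0.0733)]
[np.float64(-0.0365), np.float64(-0.0087), np.float64(0.0001), np.float64(0.0733)]
[np.float64(-0.037), np.float64(-0.006), np.float64(0.0001), np.float64(0.0733)]
[np.float64(-0.0374), np.float64(-0.0033), np.float64(0.0001), np.float64(0.0733)]
[np.float64(-0.0375), np.float64(-0.0006), np.float64(0.0001), np.float64(0.0733)]
[np.float64(-0.0375), np.float64(0.0022), np.float64(0.0001), np.float64(0.0733)]
[np.float64(-0.0372), np.float64(0.0049), np.float64(0.0001), np.float64(0.0733)]
wp (np.float64(499.3237954540988), np.float64(-253.6399377803114), 180, 114) rows 15
[np.float64(-0.0345), np.float64(-0.0132), np.float64(0.0033), np.float64(-0
[... 438 characters left out ...]
at64(-0.0132), np.float64(0.0033), np.float64(-0.0)]
[np.float64(-0.0345), np.float64(-0.0132), np.float64(0.0033), np.float64(-0.0)]
[np.float64(-0.0345), np.float64(-0.0132), np.float64(0.0033), np.float64(-0.0)]
[np.float64(-0.0345), np.float64(-0.0132), np.float64(0.0033), np.float64(-0.0)]
[np.float64(-0.0345), np.float64(-0.0132), np.float64(0.0033), np.float64(-0.0)]
[np.float64(-0.0345), np.float64(-0.0132), np.float64(0.0033), np.float64(-0.0)]
[np.float64(-0.0345), np.float64(-0.0132), np.float64(0.0033), np.float64(-0.0)]
[np.float64(-0.0345), np.float64(-0.0132), np.float64(0.0033), np.float64(-0.0)]
[np.float64(-0.0345), np.float64(-0.0132), np.float64(0.0033), np.float64(-0.0)]
```

```bash
python3 -m creep '[[-0.031,-0.021,0,0.073,0],[-0.032,-0.019,0,0.073,0],[-0.034,-0.0165,0,0.073,0],[-0.035,-0.014,0,0.073,0],[-0.036,-0.0115,0,0.073,0],[-0.0365,-0.0087,0,0.073,0],[-0.037,-0.006,0,0.073,0],[-0.037,-0.003,0,0.073,0],[-0.0375,-0.0006,0,0.073,0],[-0.0375,0.002,0,0.073,0]]'
python3 -m creep '[[-0.037,0.005,0,0.073,0],[-0.0345,-0.0132,0.003,0,0],[-0.0345,-0.0132,0.003,0,0],[-0.0345,-0.0132,0.003,0,0],[-0.0345,-0.0132,0.003,0,0],[-0.0345,-0.0132,0.003,0,0],[-0.0345,-0.0132,0.003,0,0],[-0.0345,-0.0132,0.003,0,0],[-0.0345,-0.0132,0.003,0,0],[-0.0345,-0.0132,0.003,0,0]]'
```

```text
time: 2.03
ee_pos: [449.2, 329.5, 230.9]
tcp_rot: [[-0.472, 0.882, 0.0], [0.882, 0.472, 0.001], [0.0, 0.001, -1.0]]
wrist_force: [0.5, -0.0, 0.2]
finger_gap: 28.3
grip_force: 0.0
time: 2.87
ee_pos: [489.1, -32.8, 203.8]
tcp_rot: [[-0.41, 0.912, 0.001], [0.912, 0.41, 0.0], [0.0, 0.001, -1.0]]
wrist_force: [0.6, -0.8, -0.0]
finger_gap: 0.2
grip_force: 0.0
```

```bash
python3 -m creep '[[-0.0345,-0.0132,0,0,0],[-0.0345,-0.0132,0,0,0],[-0.0345,-0.0132,0,0,0],[-0.0345,-0.0132,0,0,0],[-0.0345,-0.0132,0,0,0],[-0.0345,-0.0132,0,0,0],[0,0,0,0,0],[0,0,0,0,0]]'
python3 - <<'E'
from h import *
import cv2
pr=lambda q,c:[(np.round(r["at"]).astype(int).tolist(),round(r["conf"],2)) for r in env.pinpoint(q,c)[:5]]
p,d=env.camera("wrist"); cv2.imwrite("pics/w1.png",cv2.cvtColor(p,cv2.COLOR_RGB2BGR))
for q in ("pin_a","slot_mouth","knob_face","slice_mid"): print(q,pr(q,"wrist"))
x,y=pol(98,204.5); plan([(x,y,72,114.5)],step=36)
E
```

```text
time: 3.53
ee_pos: [501.1, -255.0, 203.6]
tcp_rot: [[-0.405, 0.914, 0.0], [0.914, 0.405, -0.001], [-0.001, -0.0, -1.0]]
wrist_force: [0.0, 0.9, 0.3]
finger_gap: 0.4
grip_force: 0.0
pin_a [([584, -114, 71], 0.89), ([495, -220, 67], 0.61), ([682, -205, 72], 0.55)]
slot_mouth [([512, -301, 48], 0.57)]
knob_face []
slice_mid [([582, -211, 68], 0.94)]
wp (np.float64(499.3237954540988), np.float64(-253.6399377803114), 72, 114.5) rows 4
[np.float64(-0.0004), np.float64(-0.0009), np.float64(0.0329), np.float64(-0.0007)]
[np.float64(-0.0004), np.float64(-0.0009), np.float64(0.0329), np.float64(-0.0007)]
[np.float64(-0.0004), np.float64(-0.0009), np.float64(0.0329), np.float64(-0.0007)]
[np.float64(-0.0004), np.float64(-0.0009), np.float64(0.0329), np.float64(-0.0007)]
```

View pics/w1.png

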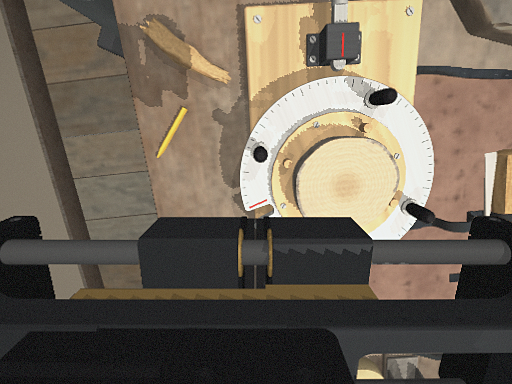

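```bash
python3 -m creep '[[0,-0.001,0.03,0,0],[0,-0.001,0.03,0,0],[0,-0.001,0.03,0,0],[-0.001,-0.001,0.03,0,0],[0,0,0.012,0,0],[0,0,0,0,0]]'
python3 -m creep '[[0.0059,0.00018,0,0.06,0],[0.0059,0.00018,0,0.06,0],[0.0059,0.00018,0,0.06,0],[0.0039,0.0001,0,0.04,0],[0.0039,0.0001,0,0.04,0],[0.0039,0.0001,0,0.04,0],[0.0059,0.00018,0,0.06,0],[0.0059,0.00018,0,0.06,0],[0.0059,0.00018,0,0.06,0],[0.0059,0.00018,0,0.06,0]]'
python3 - <<'E'
from h import *
s=env.state();v=s["ee_pos"][:2]-AX;R=s["tcp_rot"]
print(np.hypot(*v),np.degrees(np.arctan2(v[1],v[0]))%360,np.degrees(np.arctan2(R[1,0],R[0,0])),s["wrist_force"])
E
```

```text
time: 4.28
ee_pos: [496.8, -252.9, 69.0]
tcp_rot: [[-0.411, 0.912, -0.006], [0.912, 0.411, 0.003], [0.005, -0.004, -1.0]]
wrist_force: [0.2, 0.8, -0.5]
finger_gap: 0.8
grip_force: 0.0
time: 5.12
ee_pos: [492.1, -203.8, 73.8]
tcp_rot: [[0.12, 0.993, 0.004], [0.993, -0.12, -0.002], [-0.001, 0.004, -1.0]]
wrist_force: [-0.5, -2.1, 0.7]
finger_gap: 0.6
grip_force: 0.9
96.88386650471043 174.55999540215308 83.09290556605927 [-0.51994227 -2.09890996  0.66113436]
```

```bash
python3 -m creep '[[0.0059,0.00018,0,0.06,0],[0.0059,0.00018,0,0.06,0],[0.0059,0.00018,0,0.06,0],[0.0059,0.00018,0,0.06,0],[0.0059,0.00018,0,0.06,0],[0.0059,0.00018,0,0.06,0],[0.0059,0.00018,0,0.06,0],[0.0059,0.00018,0,0.06,0],[0.0059,0.00018,0,0.06,0],[0.0059,0.00018,0,0.06,0]]'
cat > look.py <<'E'
from h import *
import sys,cv2
s=env.state();v=s["ee_pos"][:2]-AX;R=s["tcp_rot"]
print("tool r,ang,yaw",np.hypot(*v),np.degrees(np.arctan2(v[1],v[0]))%360,np.degrees(np.arctan2(R[1,0],R[0,0])),s["wrist_force"])
for c in sys.argv[1:]:
    p,d=env.camera(c); cv2.imwrite(f"pics/{c}_{s['time']:.2f}.png",cv2.cvtColor(p,cv2.COLOR_RGB2BGR))
    for q in ("pin_a","slot_mouth","knob_face","slice_mid"):
        for r in env.pinpoint(q,c)[:4]:
            a=np.array(r["at"]);w=a[:2]-AX
            print(c,q,np.round(a),round(r["conf"],2),"r",round(np.hypot(*w)),"ang",round(np.degrees(np.arctan2(w[1],w[0]))%360,1))
E
python3 look.py top scene
```

```text
time: 5.95
ee_pos: [515.5, -150.1, 73.6]
tcp_rot: [[0.659, 0.752, 0.003], [0.752, -0.659, -0.0], [0.002, 0.002, -1.0]]
wrist_force: [-0.5, -1.3, -0.2]
finger_gap: 0.6
grip_force: 1.0
tool r,ang,yaw 96.35709360313197 139.2568378107439 48.73906507130576 [-0.49428673 -1.34757163 -0.23399553]
top pin_a [ 665. -152.   70.] 0.97 r 98 ang 38.5
top pin_a [ 513. -272.   68.] 0.77 r 96 ang 217.9
top pin_a [ 650. -291.   70.] 0.71 r 99 ang 308.1
top slot_mouth [ 475. -200.   48.] 0.78 r 114 ang 173.6
top knob_face [ 476. -200.   43.] 0.17 r 114 ang 173.3
top slice_mid [ 587. -215.   69.] 0.92 r 2 ang 235.0
scene pin_a [ 530. -137.   69.] 0.91 r 96 ang 127.5
scene pin_a [ 664. -154.   72.] 0.9 r 96 ang 37.8
scene pin_a [ 514. -270.   75.] 0.77 r 94 ang 217.7
scene pin_a [ 644. -288.   72.] 0.67 r 93 ang 306.5
scene slot_mouth [ 471. -198.   44.] 0.57 r 118 ang 172.8
scene knob_face [489. -18.  41.] 0.55 r 219 ang 117.0
scene slice_mid [ 587. -211.   66.] 0.87 r 2 ang 123.7
scene slice_mid [489. -17.  40.] 0.3 r 220 ang 116.8
```

```bash
python3 -m creep '[[0.0059,0.00018,0,0.06,0],[0.0059,0.00018,0,0.06,0],[0.0059,0.00018,0,0.06,0],[0.0059,0.00018,0,0.06,0],[0.0059,0.00018,0,0.06,0],[0.0059,0.00018,0,0.06,0],[0.0059,0.00018,0,0.06,0],[0.0059,0.00018,0,0.06,0],[0.0059,0.00018,0,0.06,0],[0.0059,0.00018,0,0.06,0]]'
python3 -m creep '[[0.0059,0.00018,0,0.06,0],[0.0059,0.00018,0,0.06,0],[0.0039,0.0001,0,0.04,0],[0,0,0,0,0],[0,0,0,0,0]]'
python3 look.py top scene
```

```text
time: 7.28
ee_pos: [562.9, -119.9, 71.3]
tcp_rot: [[0.969, 0.247, -0.002], [0.247, -0.969, 0.0], [-0.002, -0.001, -1.0]]
wrist_force: [-2.1, -0.8, 1.7]
finger_gap: 0.8
grip_force: 1.0
time: 7.7
ee_pos: [579.1, -116.9, 71.3]
tcp_rot: [[0.996, 0.094, -0.0], [0.094, -0.996, -0.0], [-0.0, 0.0, -1.0]]
wrist_force: [-0.6, -0.2, 0.7]
finger_gap: 0.3
grip_force: 0.0
tool r,ang,yaw 96.56235141839261 95.59028018351162 5.387583246395614 [-0.56155027 -0.21621181  0.73222025]
top pin_a [ 491. -207.   73.] 0.96 r 98 ang 176.7
top pin_a [ 687. -223.   72.] 0.79 r 99 ang 354.3
top pin_a [ 581. -311.   70.] 0.63 r 98 ang 265.4
top slot_mouth [ 515. -123.   46.] 0.81 r 116 ang 129.1
top knob_face [486. -19.  40.] 0.63 r 219 ang 117.9
top slice_mid [ 591. -216.   66.] 0.91 r 3 ang 313.8
scene pin_a [ 598. -116.   71.] 0.94 r 97 ang 84.6
scene pin_a [ 577. -309.   70.] 0.83 r 96 ang 263.1
scene pin_a [ 494. -201.   72.] 0.74 r 96 ang 172.6
scene pin_a [ 684. -226.   71.] 0.64 r 97 ang 352.3
scene slot_mouth [ 514. -124.   48.] 0.66 r 116 ang 129.7
scene slot_mouth [ 495. -202.   69.] 0.19 r 94 ang 173.0
scene knob_face [491. -18.  41.] 0.64 r 218 ang 116.6
scene slice_mid [ 588. -211.   69.] 0.6 r 2 ang 106.9
```

```bash
python3 -m creep '[[0.0039,0.0001,0,0.04,0],[0.0039,0.0001,0,0.04,0],[0.0039,0.0001,0,0.04,0],[0.0039,0.0001,0,0.04,0],[0.0039,0.0001,0,0.04,0],[0,0,0,0,0],[0,0,0,0,0]]'
python3 look.py top scene
python3 - <<'E'
from h import *
v,y=np.array(pol(300,116.6)),116.6
s=env.state();p=s["ee_pos"]
plan([(v[0],v[1],180,y)],step=30,p=np.array([p[0],p[1],180.]))
E
```

```text
time: 8.78
ee_pos: [598.7, -117.1, 71.4]
tcp_rot: [[0.994, -0.106, -0.0], [-0.106, -0.994, -0.0], [0.0, 0.0, -1.0]]
wrist_force: [0.5, -0.3, 1.0]
finger_gap: 0.2
grip_force: 0.0
tool r,ang,yaw 96.41777549795526 83.92093468410484 -6.076372134244676 [ 0.5142481  -0.27089387  1.03897626]
top pin_a [ 494. -183.   72.] 0.92 r 99 ang 162.6
top pin_a [ 618. -118.   73.] 0.68 r 100 ang 72.6
top pin_a [ 681. -241.   69.] 0.67 r 96 ang 343.0
top pin_a [ 561. -307.   71.] 0.61 r 98 ang 253.5
top slot_mouth [ 535. -106.   44.] 0.96 r 119 ang 116.7
top slot_mouth [ 380. -248.    4.] 0.65 r 212 ang 189.4
top knob_face [488. -18.  39.] 0.76 r 220 ang 117.3
top knob_face [ 618. -121.   71.] 0.48 r 97 ang 72.6
top slice_mid [ 588. -215.   64.] 0.89 r 2 ang 250.7
scene pin_a [ 618. -122.   69.] 0.89 r 96 ang 72.0
scene pin_a [ 556. -303.   70.] 0.83 r 95 ang 250.4
scene pin_a [ 499. -183.   72.] 0.73 r 94 ang 161.2
scene pin_a [ 681. -242.   71.] 0.65 r 97 ang 342.6
scene slot_mouth [ 536. -110.   44.] 0.83 r 116 ang 116.8
scene knob_face [488. -19.  42.] 0.62 r 219 ang 117.5
scene slice_mid [ 587. -2
[... 1037 characters left out ...]
oat64(-0.0105), np.float64(-0.0), np.float64(-0.1071)]
[np.float64(0.0052), np.float64(-0.01), np.float64(-0.0), np.float64(-0.1071)]
[np.float64(0.0062), np.float64(-0.0094), np.float64(-0.0), np.float64(-0.1071)]
[np.float64(0.0072), np.float64(-0.0086), np.float64(-0.0), np.float64(-0.1071)]
[np.float64(0.0081), np.float64(-0.0078), np.float64(-0.0), np.float64(-0.1071)]
[np.float64(0.0089), np.float64(-0.0069), np.float64(-0.0), np.float64(-0.1071)]
[np.float64(0.0096), np.float64(-0.0059), np.float64(-0.0), np.float64(-0.1071)]
[np.float64(0.0101), np.float64(-0.0049), np.float64(-0.0), np.float64(-0.1071)]
[np.float64(0.0106), np.float64(-0.0038), np.float64(-0.0), np.float64(-0.1071)]
```

```bash
python3 -m creep '[[-0.006,0,0,0,0],[-0.006,0,0,0,0],[0,0,-0.035,0,0],[0,0,-0.035,0,0],[0,0,-0.035,-0.1,0],[0,0,-0.03,-0.12,0],[0,0,0,-0.12,0],[0,0,0,-0.12,0],[0,0,0,-0.12,0],[0,0,0,-0.12,0]]'
python3 -m creep '[[0,0,0,-0.12,0],[0,0,0,-0.12,0],[0,0,0,-0.12,0],[0,0,0,-0.12,0],[0,0,0,-0.12,0],[0,0,0,-0.12,0],[0,0,0,-0.12,0],[0,0,0,-0.12,0],[0,0,0,-0.12,0],[0,0,0,-0.12,0]]'
python3 - <<'E'
from h import *
plan([(588.5,-213,210,116.8)],step=30)
E
```

```text
time: 10.12
ee_pos: [585.9, -115.7, 206.6]
tcp_rot: [[0.826, 0.564, -0.0], [0.564, -0.826, 0.001], [0.0, -0.001, -1.0]]
wrist_force: [0.9, 0.3, -0.6]
finger_gap: 0.6
grip_force: 0.0
time: 10.95
ee_pos: [585.8, -115.9, 206.3]
tcp_rot: [[-0.226, 0.974, -0.001], [0.974, 0.226, 0.0], [0.001, -0.001, -1.0]]
wrist_force: [0.4, 0.3, 0.4]
finger_gap: 0.6
grip_force: 0.0
wp (588.5, -213, 210, 116.8) rows 4
[np.float64(-0.0238), np.float64(-0.0048), np.float64(-0.0009), np.float64(-0.06)]
[np.float64(-0.0235), np.float64(-0.0062), np.float64(-0.0009), np.float64(-0.06)]
[np.float64(-0.0231), np.float64(-0.0076), np.float64(-0.0009), np.float64(-0.06)]
[np.float64(-0.0226), np.float64(-0.009), np.float64(-0.0009), np.float64(-0.06)]
```

```bash
python3 -m creep '[[-0.024,-0.005,0,-0.06,0],[-0.0235,-0.006,0,-0.06,0],[-0.023,-0.0076,0,-0.06,0],[-0.0226,-0.009,0,-0.06,0],[0,0,0,0,0],[0,0,0,0,0],[0,0,0,0,0]]'
python3 look.py wrist; mv pics/wrist_*.png pics/w2.png
```

```text
time: 11.53
ee_pos: [588.5, -212.3, 206.1]
tcp_rot: [[-0.445, 0.895, -0.001], [0.895, 0.445, 0.001], [0.001, -0.0, -1.0]]
wrist_force: [-0.5, 1.0, -0.2]
finger_gap: 0.5
grip_force: 0.0
tool r,ang,yaw 0.6951557780119147 88.28189856977788 116.44927328858006 [-0.51206231  1.03100508 -0.19956053]
wrist pin_a [ 617. -121.   66.] 0.81 r 96 ang 72.6
wrist pin_a [ 496. -183.   74.] 0.55 r 98 ang 162.3
wrist slot_mouth [ 531. -112.   45.] 0.57 r 116 ang 119.6
wrist knob_face [ 515. -459.   -2.] 0.47 r 257 ang 253.4
wrist slice_mid [ 583. -216.   67.] 0.78 r 7 ang 210.1
```

View pics/w2.png

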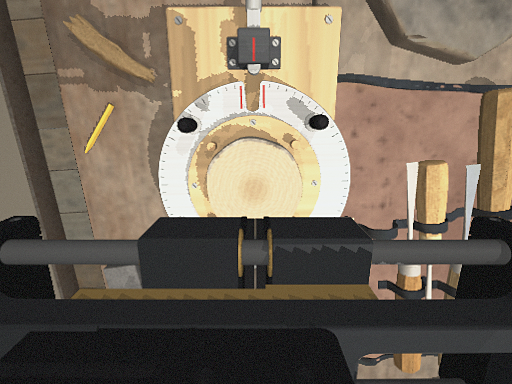

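The slot is between the red lines at columns 241 and 264 (row 96). The bolt nose at (254, 68) and the guide's red mark at (254, 48) sit nearly on its mid-line, so I'll measure the residual.

```bash
cat > meas.py <<'E'
from h import *
import cv2,sys
def run(f=None):
    s=env.state(); p,_=env.camera("wrist"); c=env.get_calibration("wrist")
    H=np.array(c["hand_eye"]);K=np.array(c["K"]);D=np.array(c["dist"])
    R=np.array(s["tcp_rot"]);t=np.array(s["ee_pos"])
    if f: cv2.imwrite(f,cv2.cvtColor(p,cv2.COLOR_RGB2BGR))
    def bp(px,z):
        u=cv2.undistortPoints(np.array(px,float).reshape(-1,1,2),K,D)[:,0]
        d=(R@H[:3,:3]@np.c_[u,np.ones(len(u))].T).T; o=R@H[:3,3]+t
        return o+d*((z-o[2])/d[:,2])[:,None]
    h=cv2.cvtColor(p,cv2.COLOR_RGB2HSV)
    m=(((h[...,0]<8)|(h[...,0]>172))&(h[...,1]>130)&(h[...,2]>110)).astype(np.uint8)
    n,l,st,ce=cv2.connectedComponentsWithStats(m)
    for i in range(1,n):
        if st[i,4]<15 or ce[i][1]>215: continue
        ys,xs=np.where(l==i)
        for z in (46,54):
            P=bp(np.c_[xs,ys],z)[:,:2]; q=P.mean(0)-AX
            _,_,V=np.linalg.svd(P-P.mean(0)); a=np.degrees(np.arctan2(V[0,1],V[0,0]))%180
            e=np.radians(116.8);lat=q@np.array([-np.sin(e),np.cos(e)])
            print("px",np.round(ce[i],1),st[i,4],"z",z,"r",q.dot([np.cos(e),np.sin(e)]).round(1),"lat",lat.round(1),"dir",a.round(1))
    return p
if __name__=="__main__": run()
E
python3 meas.py
```

```text
px [252.5  49. ] 46 z 46 r 144.1 lat 0.4 dir 116.4
px [252.5  49. ] 46 z 54 r 142.2 lat 0.4 dir 116.4
px [240.1  97.1] 24 z 46 r 95.6 lat 14.5 dir 116.6
px [240.1  97.1] 24 z 54 r 94.9 lat 14.1 dir 116.6
px [262.7  94.6] 30 z 46 r 98.1 lat -10.6 dir 119.0
px [262.7  94.6] 30 z 54 r 97.3 lat -10.4 dir 119.0
```

```bash
python3 -m creep '[[0.036,0,0,0,0],[0.036,0,0,0,0],[0.036,0,0,0,0],[0.036,0,0,0,0],[0.036,0,0,0,0],[0.036,0,0,0,0],[0.036,0,0,0,0],[0.008,0,0,0,0],[0,0,0,0,0],[0,0,0,0,0]]'
python3 - <<'E'
from h import *
import cv2
x,y=pol(260,116.8); plan([(x,y,39,116.8)],step=34)
for c in("scene","top"):
    env.camera(c)
    for r in env.pinpoint("knob_face",c)[:1]: print(r)
E
```

```text
time: 12.67
ee_pos: [473.6, 19.5, 206.9]
tcp_rot: [[-0.447, 0.895, 0.001], [0.895, 0.447, -0.0], [-0.001, 0.001, -1.0]]
wrist_force: [0.3, -0.1, 0.5]
finger_gap: 0.2
grip_force: 0.0
wp (np.float64(471.271839420748), np.float64(19.0723127975526), 39, 116.8) rows 5
[np.float64(0.0001), np.float64(-0.0004), np.float64(0.0336), np.float64(-0.0009)]
[np.float64(0.0001), np.float64(-0.0004), np.float64(0.0336), np.float64(-0.0009)]
[np.float64(0.0001), np.float64(-0.0004), np.float64(0.0336), np.float64(-0.0009)]
[np.float64(0.0001), np.float64(-0.0004), np.float64(0.0336), np.float64(-0.0009)]
[np.float64(0.0001), np.float64(-0.0004), np.float64(0.0336), np.float64(-0.0009)]
{'at': [487.6, -18.4, 40.0], 'conf': 0.7}
{'at': [488.2, -17.4, 39.7], 'conf': 0.75}
```

```bash
python3 -m creep '[[0,-0.001,0.034,0,0],[0,-0.001,0.034,0,0],[0,0,0.034,0,0],[0,0,0.034,0,0],[0,0,0.028,0,0],[0,0,0.004,0,0],[0,0,0,0,0]]'
python3 -m creep '[[-0.006,0,0,0,0],[-0.006,0,0,0,0],[-0.006,0,0,0,0],[-0.004,0,0,0,0],[-0.004,0,0,0,0],[-0.003,0,0,0,0],[-0.003,0,0,0,0],[-0.003,0,0,0,0],[0,0,0,0,0]]'
```

```text
time: 13.45
ee_pos: [470.6, 17.4, 37.2]
tcp_rot: [[-0.444, 0.896, -0.004], [0.896, 0.444, -0.002], [0.0, -0.004, -1.0]]
wrist_force: [0.4, 0.6, -0.6]
finger_gap: 0.5
grip_force: 0.0
time: 14.2
ee_pos: [487.0, -12.5, 38.6]
tcp_rot: [[-0.446, 0.895, -0.0], [0.895, 0.446, 0.001], [0.001, 0.0, -1.0]]
wrist_force: [0.3, 1.2, 0.5]
finger_gap: 0.7
grip_force: 0.5
```

```bash
python3 -m creep '[[-0.003,0,0,0,0],[-0.003,0,0,0,0],[-0.003,0,0,0,0]]'; python3 -m creep '[[-0.003,0,0,0,0],[-0.002,0,0,0,0],[-0.002,0,0,0,0]]'; python3 -m creep '[[-0.002,0,0,0,0],[-0.002,0,0,0,0],[0,0,0,0,0]]'
python3 look.py top scene | grep -v pin
```

```text
time: 14.45
ee_pos: [490.9, -20.3, 38.4]
tcp_rot: [[-0.446, 0.895, -0.001], [0.895, 0.446, 0.001], [0.001, -0.0, -1.0]]
wrist_force: [-0.8, 2.9, 0.3]
finger_gap: 0.2
grip_force: 1.5
time: 14.7
ee_pos: [494.3, -27.0, 38.5]
tcp_rot: [[-0.446, 0.895, 0.0], [0.895, 0.446, 0.0], [0.0, 0.0, -1.0]]
wrist_force: [-0.1, 2.2, 0.8]
finger_gap: 0.5
grip_force: 1.4
time: 14.95
ee_pos: [496.2, -31.0, 38.5]
tcp_rot: [[-0.445, 0.895, 0.0], [0.895, 0.445, -0.0], [-0.001, 0.0, -1.0]]
wrist_force: [-0.2, 1.3, -0.2]
finger_gap: 0.4
grip_force: 0.7
tool r,ang,yaw 204.07599945650077 116.90033869183587 116.44786041704448 [-0.228325    1.34130521 -0.16595114]
top slot_mouth [ 537. -110.   46.] 0.9 r 115 ang 116.7
top knob_face [ 683. -237.   71.] 0.26 r 98 ang 345.6
top slice_mid [ 590. -217.   64.] 0.93 r 4 ang 292.6
scene slot_mouth [ 533. -112.   46.] 0.76 r 115 ang 118.7
scene slot_mouth [555. 188.  -1.] 0.33 r 402 ang 94.8
scene knob_face [499. -38.  41.] 0.54 r 197 ang 117.2
scene slice_mid [ 588. -213.   68.] 0.82 r 1 ang 173.7
scene slice_mid [ 369. -151.   -1.] 0.65 r 229 ang 164.2
```

```bash
python3 -m creep '[[-0.003,0,0,0,0],[-0.003,0,0,0,0],[-0.002,0,0,0,0]]'; python3 -m creep '[[-0.002,0,0,0,0],[-0.001,0,0,0,0],[0,0,0,0,0]]'; python3 -m creep '[[-0.001,0,0,0,0],[-0.001,0,0,0,0],[0,0,0,0,0]]'
```

```text
time: 15.7
ee_pos: [499.1, -37.4, 38.4]
tcp_rot: [[-0.446, 0.895, -0.001], [0.895, 0.446, 0.001], [0.001, -0.001, -1.0]]
wrist_force: [-1.0, 2.3, 0.9]
finger_gap: 0.3
grip_force: 1.4
time: 15.95
ee_pos: [500.8, -40.7, 38.5]
tcp_rot: [[-0.445, 0.895, 0.0], [0.895, 0.445, -0.0], [-0.0, -0.0, -1.0]]
wrist_force: [-0.6, 2.1, 0.4]
finger_gap: 0.9
grip_force: 0.9
time: 16.2
ee_pos: [501.1, -41.2, 38.4]
tcp_rot: [[-0.446, 0.895, -0.002], [0.895, 0.446, 0.002], [0.002, -0.001, -1.0]]
wrist_force: [-2.1, 4.5, 2.9]
finger_gap: 0.6
grip_force: 2.5
```

```bash
python3 -m creep '[[-0.001,0,0,0,0],[-0.001,0,0,0,0],[0,0,0,0,0]]'; python3 -m creep '[[-0.001,0,0,0,0],[-0.001,0,0,0,0],[0,0,0,0,0],[0,0,0,0,0]]'
```

```text
time: 16.45
ee_pos: [501.0, -41.2, 38.4]
tcp_rot: [[-0.447, 0.894, -0.004], [0.894, 0.447, 0.004], [0.005, -0.002, -1.0]]
wrist_force: [-5.0, 7.7, 5.7]
finger_gap: 0.7
grip_force: 4.6
time: 16.78
ee_pos: [501.0, -41.2, 38.4]
tcp_rot: [[-0.448, 0.894, -0.006], [0.894, 0.448, 0.006], [0.009, -0.003, -1.0]]
wrist_force: [-6.6, 12.0, 8.1]
finger_gap: 0.4
grip_force: 6.7
```

It's hard against its stop: about 15 N with no further motion. I'll back off, rise and check from above.

```bash
python3 -m creep '[[0.005,0,0,0,0],[0.01,0,0,0,0],[0.02,0,0,0,0],[0.02,0,0,0,0],[0,0,-0.035,0,0],[0,0,-0.035,0,0],[0,0,-0.035,0,0],[0,0,-0.035,0,0],[0,0,-0.03,0,0],[0,0,0,0,0]]'
python3 -m creep '[[-0.036,0,0,0,0],[-0.036,0,0,0,0],[-0.036,0,0,0,0],[-0.036,0,0,0,0],[-0.036,0,0,0,0],[-0.036,0,0,0,0],[-0.02,0,0,0,0],[0,0,0,0,0],[0,0,0,0,0]]'
python3 look.py wrist | grep -v pin; mv pics/wrist_*.png pics/w3.png
```

```text
time: 17.62
ee_pos: [483.1, 2.9, 214.2]
tcp_rot: [[-0.445, 0.896, 0.013], [0.896, 0.445, 0.002], [-0.004, 0.012, -1.0]]
wrist_force: [0.5, -0.1, 1.0]
finger_gap: 0.6
grip_force: 0.0
time: 18.37
ee_pos: [583.7, -209.5, 207.6]
tcp_rot: [[-0.443, 0.897, -0.001], [0.897, 0.443, -0.001], [-0.001, -0.001, -1.0]]
wrist_force: [-0.9, 0.5, -0.8]
finger_gap: 0.1
grip_force: 0.0
tool r,ang,yaw 5.928524267028559 143.70555276653326 116.28756271024811 [-0.87509901  0.469693   -0.82634821]
wrist slot_mouth [ 534. -111.   47.] 0.89 r 116 ang 118.2
wrist knob_face [509. -51.  42.] 0.72 r 181 ang 116.1
wrist knob_face [ 366. -156.   -4.] 0.49 r 230 ang 165.6
wrist slice_mid [ 585. -213.   66.] 0.83 r 3 ang 187.1
```

View pics/w3.png

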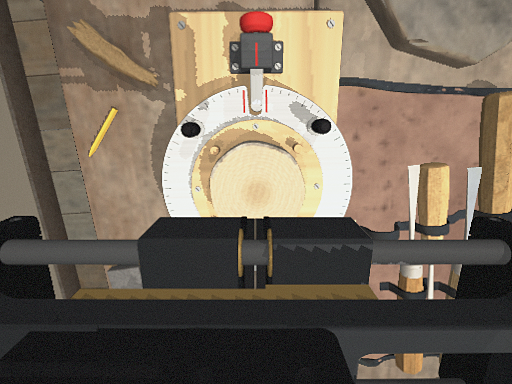

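The bolt lies in the slot between the red lines, with its nose at (256, 105). The knob at (257, 20) measures 181 mm from the axis, against 182 mm for home. The slice is between its dowels, and the pencil and offcut haven't moved.

```bash
python3 -c "
from workcell import env
print(env.sign_off())"
```

```text
the job is handed in; nothing more can be done
None
```

The turntable is locked: the slot is lined up and the bolt is fully home against its stop, with the slice still between its dowels; I moved nothing else, and handed the job in at about 18.5 s of the 72 s allowed.

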